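# Set the conveyor speed with the edge wheel

## Robot

A 6-joint arm with a two-finger parallel gripper is mounted at the origin on a cart in front of the work surface, level with it; the furniture and walls round the work are solid. World frame = base frame: x ahead of the robot, y to its left, z up, the work surface at z = 0. Lengths are in m, angles in degrees, forces in N, time in s.
With the tool pointing down it reaches from about 0.275 to 0.75 m from the base axis. Payload 10.2 kg.
Tool frame: the origin (TCP) lies midway between the tips of the shut fingers; the grasp point (between the pads) lies 19 mm behind it; z points along the fingers, y is the line along which they close (so a half turn about z gives the same grasp; the last joint's range is limited). The gripper opens to 85 mm and grips with 20 to 120 N. Pads are 22 mm wide; open, the fingers measure 114 mm over their backs; the gripper's body (76 mm by 85 mm) begins 54 mm behind the grasp point. The pads swing forward as they close: fully open they stand 13 mm farther back than shut.
Start: joints at [-83.732, 17.928, 85.812, -0, 76.261, -12.8], TCP at [0.171, -0.496, 0.231] pointing down, gripper open.
Joint ranges: [-168.41, 168.41], [-55.51, 124.54], [10.69, 146.95], [-70.63, 250.63], [1, 178], [-165.06, 165.06]. Speed limits (degrees/s): [136.94, 136.94, 172.46, 180, 180, 180].

## Interface

Orientations are given as [roll, pitch, yaw] about the fixed x, y, z axes, in that order (R = Rz(yaw) Ry(pitch) Rx(roll)).
In Python, from station import arm gives the robot as it stands. Calls block until the motion is done:
- arm.move_ptp(position, orientation): joint-space move of the TCP to a pose.
- arm.servo_line(position, max_speed=0.15, ori=None, force_limit=None): straight line of the TCP; ori=None keeps the orientation; max_speed is the mean speed in m/s. With force_limit (N) it stops when the force on the tool has changed by that much, and returns True; else False.
- arm.move_joints(angles): joint-space move.
- arm.gripper_to(opening): finger opening in m; the grip force is fixed at half the most; returns when the fingers have stopped.
- arm.dwell(seconds).
- arm.inverse_kinematics(position, orientation): joint angles nearest the present ones, or None.
- arm.get_state(): the state.
- arm.camera(name): name is "scene" or "top"; returns a dict with "pixels" (400x640x3 uint8, red, green, blue), "range_z" (400x640 float32, m along the optical axis (not along the pixel's ray), 0 where there is no reading), "fx", "fy", "cx", "cy" (pixels), "distortion" ([k1, k2, p1, p2, k3] as OpenCV has them; the pictures are not rectified), "eye" and "rotation" of the camera in the world. Camera axes: x right, y down, z forward; pixel columns grow to the right and rows downward; lengths in m; the calibration is good to about 2 mm. A picture is of the moment at which its call begins.
A pose or a line that the arm cannot do raises arm.MotionError and nothing moves.
- arm.hand_in(): hands the job in; it is judged then, once.
Trained networks look in a picture, given as the dict that the camera call returned (one of the last four; its "shot" number tells which), for a name from the list of things; names that differ only in an ending like _2 or _b are one class to them, and where a whole thing is asked for, a point or a joint stands for the part that bears it (a point fixed in the world has none). Each returns a list of dicts, best first, with "score" (0 to 1); they miss things now and then, are a little off and sometimes report something else, mostly with a low value. They report only what shows in the picture. A call takes as long as a camera call.
- arm.spot_in(picture, thing): "point" ([x, y, z] in m, in the coordinates of the camera as it stood for that picture, good to about 4 mm: the middle of the surface that is visible of it).
The state is a dict: "time_s": time; "joints": joint angles; "joint_vel": joint speeds; "tau": joint torques, N m; "position": TCP position; "tcp_rot": TCP orientation; "force": force on the tool from outside, world axes, zero at the start; "ft_torque": the same for the moment, N m; "grip_width": finger opening in m; "gripper_force": force on a finger pad.
Only numpy, scipy, OpenCV 4.12 (cv2) and the standard library are available. Lean on these libraries where they do the work, as an engineer would, in place of code of your own. Each camera call takes 0.05 s, during which the arm holds its last target. There are 200 camera calls.

## Task

Set the belt speed on the control box: with a fingertip, roll the large ribbed edge wheel that stands out of the panel until the white pointer in the groove stands opposite the steel set mark. Leave the small narrow wheel alone, and take your finger off when done.

Things in the scene. Friction and masses are not known exactly. Their poses are not given: they have to be found in the camera images.
- wheel_crest (a point): Highest point of the ribbed aluminium edge wheel (60 mm diameter, 14 wide, 12 proud of the panel of a fixed box 160x130x62 mm). Axes: x along the slot, roughly away from the robot; y along the axle; z up. About 1 N at the rim turns it and it stays put. It is sprung, yielding at most 4 mm: press a fingertip 2-3 mm below this point (3-5 N), drag along x about 25 mm, lift, repeat.
- pointer (a point): Top of the white pointer (bar 18 mm long across the groove on a 10 mm slider) in the groove 34 mm to the +y side of the large wheel, 6 mm below its crest (it dips with the pressed wheel). Only the wheel drives it: it moves along the box's x as far as the fingertip rolls the crest, and in the same direction (75 mm between end stops). Axes as wheel_crest.
- set_mark (a point): Nose of the steel set mark, a block 18 mm wide and 5 mm high fixed on the panel on the groove's +y side; the nose points at the groove. At the start it lies 20 to 65 mm further along the box's x than the pointer; the speed is set when both have the same position along x. Axes as wheel_crest.
- trim (a joint): The small narrow wheel, 40 mm diameter, 6 mm wide, only 5 mm proud of its own slot, 76 mm to the +y side of the large wheel and 30 mm nearer the robot: its angle in rad, 0 at the start. To be left alone.

How it is judged (in metres and radians):
At the end, for the whole second after the job is handed in: The white pointer stands opposite the nose of the set mark, within 10 mm along the groove, and stays there; the small wheel has been turned no more than 0.3 rad (x of pointer in the frame of set_mark between -0.01 and 0.01 m and value of joint trim between -0.3 and 0.3 rad); the robot touches nothing.
It fails at once if the small wheel is turned by more than 0.3 rad (value of joint trim above 0.3 rad or value of joint trim below -0.3 rad).
It also fails if it takes over 35 s, if anything falls off the work surface, if the arm or the gripper's body presses on something with over 40 N, if the wrist force passes 120 N, or if a joint passes its speed limit or range.

## Working session

There is one attempt and no reset: what is moved stays moved. The work goes in short steps, each a Python script; the robot and the scene stay as the last script left them, time stands still between calls to the robot, and variables do not carry over. Pictures are saved under pics/ and viewed, at most 10 in all, crops included, and the job is handed in when it is done.

```bash
mkdir -p pics
cat > h.py <<'E'
import numpy as np, cv2
from station import arm
def look(name, save=None, things=("wheel_crest","pointer","set_mark","trim")):
    p=arm.camera(name)
    R=np.array(p["rotation"]);e=np.array(p["eye"])
    if save: cv2.imwrite("pics/"+save,cv2.cvtColor(p["pixels"],cv2.COLOR_RGB2BGR))
    out={}
    for t in things:
        for d in arm.spot_in(p,t)[:2]:
            c=np.array(d["point"]); uv=cv2.projectPoints(c[None],np.zeros(3),np.zeros(3),np.array([[p["fx"],0,p["cx"]],[0,p["fy"],p["cy"]],[0,0,1.]]),np.array(p["distortion"]))[0].ravel()
            print(name,t,round(d["score"],2),(R@c+e).round(4),uv.round(0)); out.setdefault(t,R@c+e)
    return p,out
def world(p,u,v):
    K=np.array([[p["fx"],0,p["cx"]],[0,p["fy"],p["cy"]],[0,0,1.]])
    z=float(p["range_z"][int(round(v)),int(round(u))])
    n=cv2.undistortPoints(np.array([[[u,v]]],float),K,np.array(p["distortion"])).ravel()
    return np.array(p["rotation"])@np.array([n[0]*z,n[1]*z,z])+np.array(p["eye"])
E
python3 - <<'E'
from h import *
look("top","a.png");look("scene","b.png");s=arm.get_state();print(s["time_s"],s["tcp_rot"],s["force"])
E
```

```text
top wheel_crest 0.6 [-84.9018 -85.2752 -84.4084] [336. 213.]
top set_mark 0.44 [-80.9121 -81.2855 -80.4186] [327. 202.]
top trim 0.36 [-77.2955 -77.6689 -76.802 ] [319. 223.]
scene wheel_crest 0.7 [-114.5088 -114.3672 -113.8639] [342. 190.]
scene pointer 0.66 [-109.6658 -109.5242 -109.021 ] [331. 205.]
scene pointer 0.37 [-114.7801 -114.6385 -114.1352] [346. 188.]
scene set_mark 0.55 [-109.8987 -109.7571 -109.2539] [322. 180.]
0.5 [-1.79995478e+02 -6.64787811e-04  1.90695526e+01] [-1.51323942  0.40968463 -0.00686168]
```

```bash
sed -i 's/R=np.array(p\["rotation"\])/R=rot(p["rotation"])/; s/np.array(p\["rotation"\])@/rot(p["rotation"])@/' h.py; sed -i '2a from scipy.spatial.transform import Rotation as Ro\ndef rot(r): return Ro.from_euler("xyz",r,degrees=True).as_matrix()' h.py
python3 - <<'E'
from h import *
p,_=look("top");print(p["eye"],p["rotation"],p["fx"]);cv2.imwrite("pics/c.png",cv2.resize(cv2.cvtColor(p["pixels"],cv2.COLOR_RGB2BGR)[150:290,230:430],None,fx=4,fy=4))
p,_=look("scene");print(p["eye"],p["rotation"]);cv2.imwrite("pics/d.png",cv2.resize(cv2.cvtColor(p["pixels"],cv2.COLOR_RGB2BGR)[120:270,230:430],None,fx=4,fy=4))
E
```

```text
top wheel_crest 0.78 [0.5665 0.004  0.063 ] [339. 212.]
top set_mark 0.48 [0.5907 0.034  0.071 ] [326. 201.]
top trim 0.42 [0.5417 0.0487 0.0673] [319. 223.]
[0.43207847 0.05872958 0.92555346] [-169.784553     -0.56100675  -89.57838771] 386.83505296809335
scene pointer 0.41 [0.5509 0.0121 0.0649] [344. 191.]
scene set_mark 0.57 [0.5858 0.0405 0.0703] [321. 181.]
scene trim 0.45 [0.5373 0.0472 0.0621] [332. 205.]
[0.16661764 0.30822225 0.81145621] [-148.66906065   -0.43406438 -120.26916425]
```

View pics/c.png

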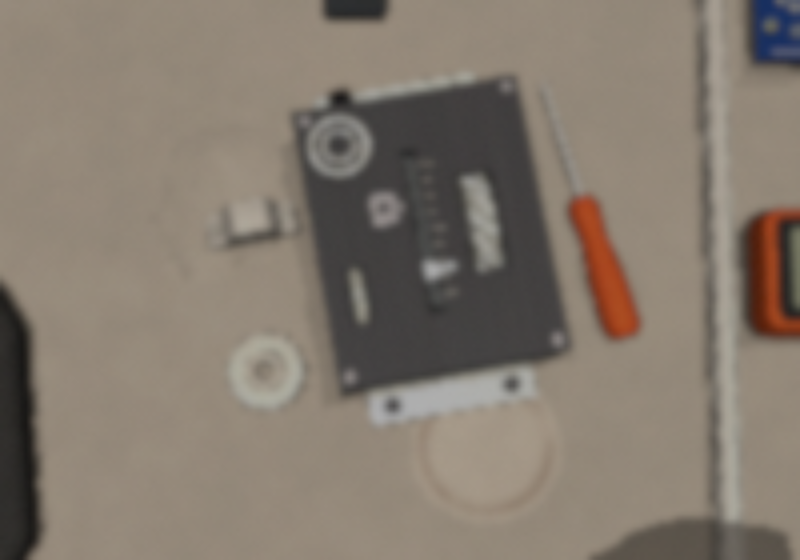

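View pics/d.png

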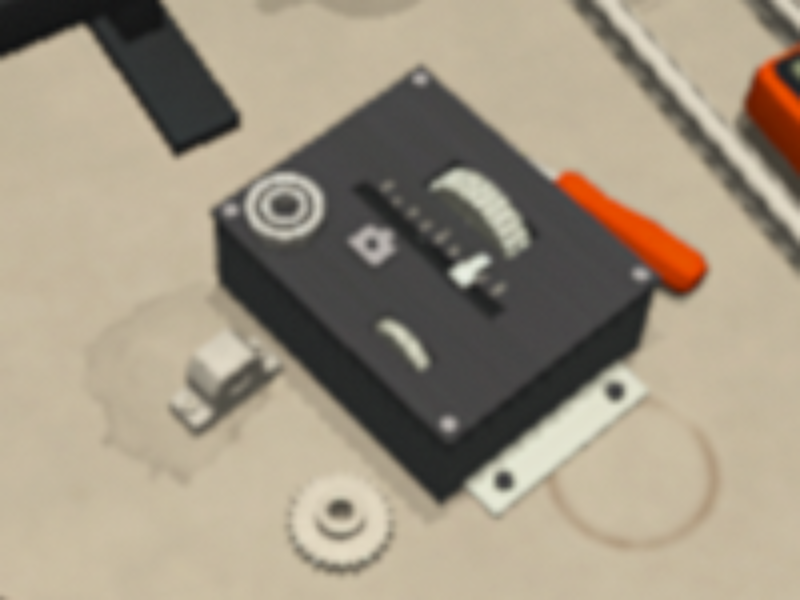

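```bash
cat >> h.py <<'E'
def plane(p,uv,z):
    K=np.array([[p["fx"],0,p["cx"]],[0,p["fy"],p["cy"]],[0,0,1.]])
    n=cv2.undistortPoints(np.array(uv,float).reshape(-1,1,2),K,np.array(p["distortion"]))[:,0]
    d=np.c_[n,np.ones(len(n))]@rot(p["rotation"]).T; e=np.array(p["eye"])
    return e+d*((z-e[2])/d[:,2])[:,None]
E
python3 - <<'E'
from h import *
f=lambda p,ox,oy,l,z: plane(p,[((u+.5)/4-.5+ox,(v+.5)/4-.5+oy) for u,v in l],z)
p,_=look("top",things=())
c=f(p,230,150,[(295,110),(515,78),(570,352),(342,395)],.062);print(c.round(4))
dx=(c[0]-c[3])+(c[1]-c[2]);dy=(c[0]-c[1])+(c[3]-c[2]);print(np.degrees(np.arctan2(dx[1],dx[0])),np.degrees(np.arctan2(-dy[0],dy[1])))
W=f(p,230,150,[(481,222)],.071);P=f(p,230,150,[(438,270)],.068);S=f(p,230,150,[(402,210)],.067);print(W,P,S)
X=dx/np.linalg.norm(dx);print((S-P)@X,(W-P)@X)
q,_=look("scene",things=())
W=f(q,230,120,[(482,207)],.071);P=f(q,230,120,[(470,271)],.068);S=f(q,230,120,[(392,243)],.067);print(W,P,S,(S-P)@X)
print(c.mean(0), world(p,350,206))
a=np.degrees(np.arctan2(dx[1],dx[0]))
print(arm.inverse_kinematics([.57,.01,.12],[180,0,a+90]),arm.inverse_kinematics([.57,.01,.12],[180,0,a-90]))
E
```

```text
[[ 0.6477  0.0854  0.062 ]
 [ 0.668  -0.0412  0.062 ]
 [ 0.5101 -0.0703  0.062 ]
 [ 0.4852  0.057   0.062 ]]
10.15785040699905 10.086406554997223
[[ 0.58185437 -0.02013947  0.071     ]] [[0.55488292 0.00387627 0.068     ]] [[0.58902486 0.02405764 0.067     ]]
[0.03716598] [0.02231326]
[[ 0.57762234 -0.01668418  0.071     ]] [[0.55249764 0.00543888 0.068     ]] [[0.58344848 0.02751637 0.067     ]] [0.03435931]
[0.57773619 0.00772518 0.062     ] [ 0.57979952 -0.02037126  0.0713722 ]
[-10.76609653  29.61149968  86.0979557    0.          64.29054462
 -20.92394694] [-1.07660965e+01  2.96114997e+01  8.60979557e+01 -2.54444375e-14
  6.42905446e+01  1.59076053e+02]
```

```bash
cat >> h.py <<'E'
A=10.1; X=np.array([np.cos(np.radians(A)),np.sin(np.radians(A)),0]); C=np.array([.580,-.0190,0]); O=[180,0,A+90]
def stroke(L):
    a=C-X*L/2; b=C+X*L/2
    st=lambda: arm.get_state()
    arm.servo_line(a+[0,0,.080],.15)
    f0=np.array(st()["force"])
    hit=arm.servo_line(a+[0,0,.0700],.01,force_limit=3.5)
    s=st(); z=s["position"][2]; print("hit",hit,z,np.array(s["force"])-f0)
    arm.servo_line(b+[0,0,z],.03)
    s=st(); print("end",s["position"],np.array(s["force"])-f0)
    arm.servo_line(b+[0,0,.10],.1); print("t",st()["time_s"])
E
python3 - <<'E'
from h import *
arm.gripper_to(0)
arm.move_ptp(C+[0,0,.12],O)
stroke(22)if 0 else stroke(.022)
arm.servo_line(C-X*.08+[0,0,.25],.3)
p,_=look("top","e.png");look("scene","f.png");print(arm.get_state()["time_s"])
for s,n in(("e",(230,150)),("f",(230,120))):
    i=cv2.imread(f"pics/{s}.png")[n[1]:n[1]+150,n[0]:n[0]+200];cv2.imwrite(f"pics/{s}2.png",cv2.resize(i,None,fx=4,fy=4))
E
```

```text
hit True 0.07024154970312546 [0.07554239 0.15215797 4.50019294]
end [ 0.59148304 -0.01689997  0.07055043] [0.23846841 0.71311276 4.67659371]
t 6.8833
top wheel_crest 0.77 [0.5713 0.04   0.0643] [323. 210.]
top set_mark 0.56 [0.5747 0.0398 0.064 ] [323. 209.]
top trim 0.49 [0.541  0.0492 0.068 ] [319. 223.]
scene wheel_crest 0.75 [0.5586 0.0149 0.0604] [341. 189.]
scene pointer 0.38 [0.5745 0.0165 0.0665] [335. 182.]
scene set_mark 0.48 [0.5878 0.0407 0.0664] [320. 182.]
scene trim 0.49 [0.5361 0.0479 0.0632] [332. 206.]
8.1167
```

View pics/f2.png

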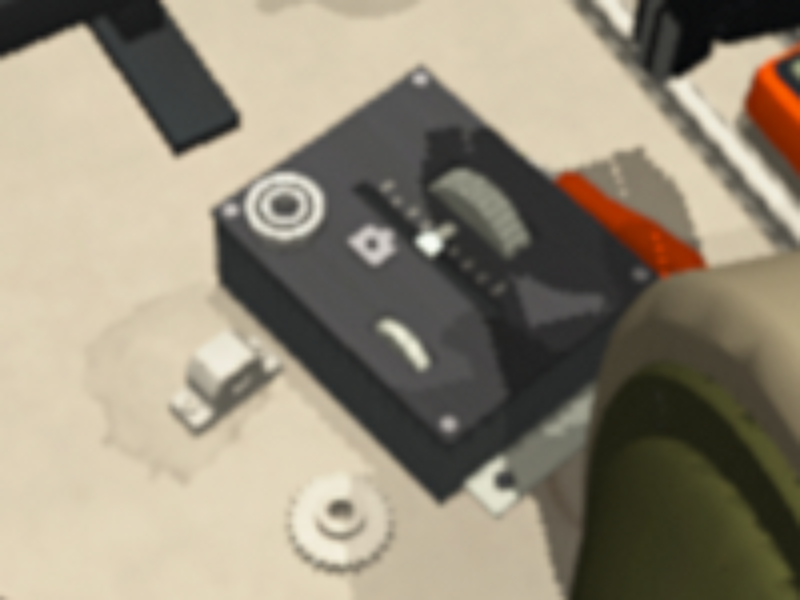

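Run:
```python
from h import *
f=lambda p,ox,oy,l,z: plane(p,[((u+.5)/4-.5+ox,(v+.5)/4-.5+oy) for u,v in l],z)
q,_=look("scene",things=())
P=f(q,230,120,[(470,271),(438,238)],.068);S=f(q,230,120,[(392,243),(372,243)],.067);print(P,S,(S-P[1])@X,(P[1]-P[0])@X)
```

```text
[[0.55249764 0.00543888 0.068     ]
 [0.57481608 0.00844787 0.068     ]] [[0.58344848 0.02751637 0.067     ]
 [0.5879699  0.03535427 0.067     ]] [0.01184261 0.01766846] 0.022500253045870524
```

View pics/e2.png

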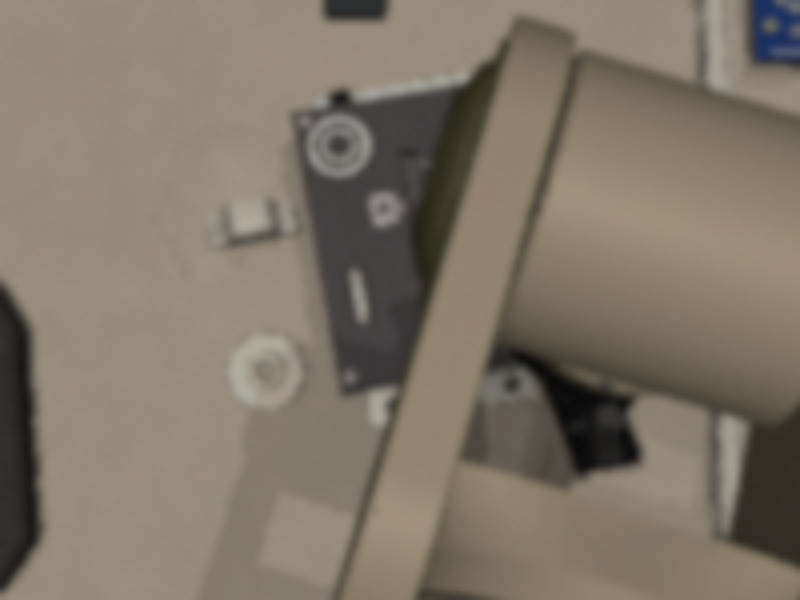

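Run:
```python
from h import *
stroke(.0135)
arm.move_joints([-83.732,17.928,85.812,0,76.261,-12.8])
for n,o,s in(("top",(300,175),"g"),("scene",(290,150),"k")):
    p,_=look(n); i=cv2.cvtColor(p["pixels"],cv2.COLOR_RGB2BGR)[o[1]:o[1]+60,o[0]:o[0]+80];cv2.imwrite(f"pics/{s}.png",cv2.resize(i,None,fx=9,fy=9,interpolation=cv2.INTER_CUBIC))
print(arm.get_state()["time_s"])
```

```text
hit True 0.07125559586394861 [-0.91570062  0.5650103   3.99745791]
end [ 0.58698862 -0.01770246  0.07135273] [0.83102295 0.89707281 3.82453721]
t 11.4167
top wheel_crest 0.78 [0.5685 0.007  0.0628] [338. 211.]
top set_mark 0.42 [0.5903 0.036  0.0696] [325. 201.]
top trim 0.58 [0.5427 0.0498 0.0686] [319. 222.]
scene wheel_crest 0.63 [0.5565 0.0123 0.0634] [343. 189.]
scene pointer 0.35 [0.5878 0.0174 0.0693] [331. 176.]
scene set_mark 0.45 [0.5937 0.0368 0.0674] [320. 178.]
scene trim 0.56 [0.5382 0.0468 0.0639] [331. 204.]
14.225
```

View pics/g.png

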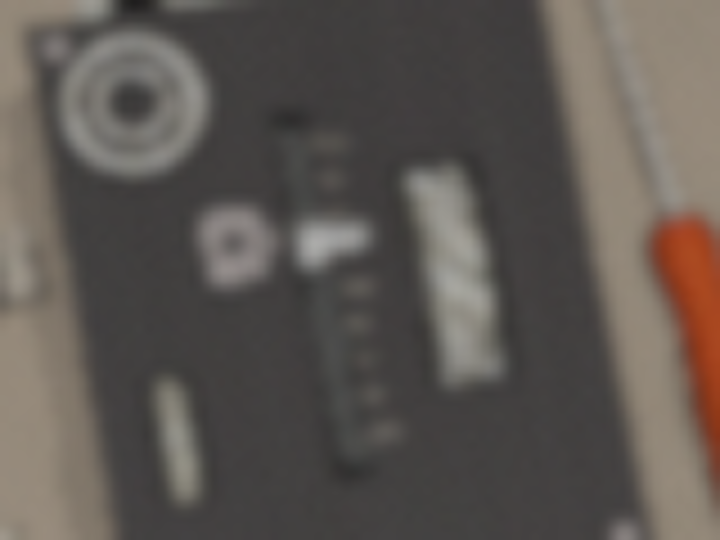

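View pics/k.png

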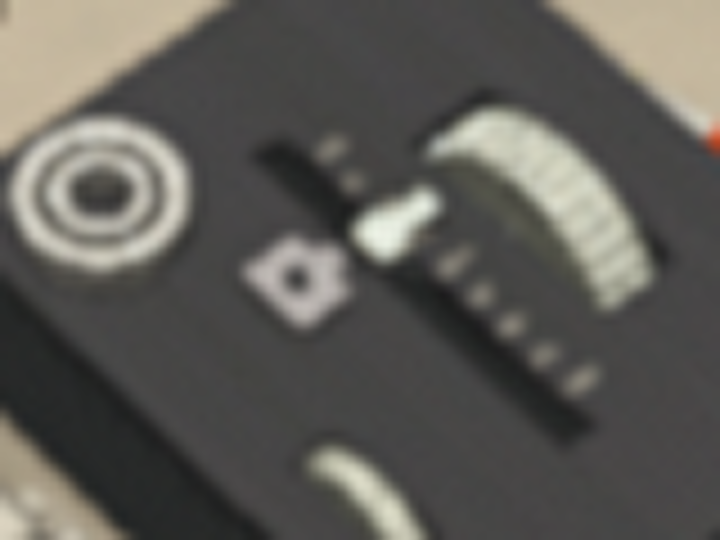

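The top picture shows the nose at (275, 240) and the pointer at (328, 240). Allowing for the box's tilt, the pointer is about 2 mm short of the mark, well inside the 10 mm tolerance. The arm is clear of the box.

```bash
python3 -c "
from station import arm
print(arm.hand_in())"
```

```text
the job is handed in; nothing more can be done
None
```

The job is handed in, with no verdict returned: by the last pictures the pointer stands about 2 mm short of the set mark (10 mm allowed), the arm is back at its start pose clear of the box, I kept off the small wheel (its angle wasn't measured), and the clock read about 14 s.

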